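# Seat the reagent packs and hold the sample slide out at the mark

### The job

Get the analyser's loading station ready for a colleague to load tubes: first press down every reagent pack that stands proud on its deck until all three are fully home. Then grip the blue handle of the spring-loaded sample slide and pull it out until its red pointer stands beside the orange clip, within the clip's width, and keep holding it there: finish while still holding, since the slide springs back if let go. Leave everything else on the bench where it is.

Things in the scene. Friction and masses are not known exactly. Their poses are not given: they have to be found in the camera images.
- station: cream station, fixed. Origin on the bench; x runs from slide mouth to rear, y left, z up. Deck 75 mm high, x -55 to 60, y +-125 mm; three pack bays at x -20, y -78, 0, 78 mm (which pack is where varies). Rear hood x 60 to 120, 105 mm high. In front a grey apron, x -240 to -55, 104 mm wide, 15 mm high, with two rails 14 mm wide at y +-44, 30 mm high; the slide runs between them.
- sample_slide: white plate (62 mm wide, top 28 mm above the bench) with a blue upright handle at its front end. Slides out along the station's -x, 0 to 100 mm; the mark is 40 to 70 mm out. A spring pulls it back: 2.7 N when shut, plus 90 N/m. Origin on the bench plane under the handle's centre, at station x = -115 mm when shut, y = 0; axes as the station's.
- slide_grip (a point): point in the middle of the slide's blue handle, 60 mm above the bench. The handle is an upright block 14 mm thick (station x), 46 mm wide (y), reaching from the plate (28 mm) to 85 mm above the bench; 53 mm free between it and the deck's front when shut. Axes as the station's.
- slide_pointer (a point): tip of the red pointer (5 mm wide) at the foot of the handle, on its right side (station -y); same station x as the handle's centre. Axes as the station's.
- clip: orange marker clip on the right rail (station -y), fixed: 14 mm along x (the travel), 22 mm across, top 41 mm above the bench. Origin at its middle, on top of the rail; axes as the station's. The slide is at the mark when the pointer's x in the clip's frame is within 7 mm of 0; it starts at positive x.
- pack_teal_top (a point): point at the centre of the top face of the teal reagent pack (46 x 52 mm, flat; axes as the station's). Fully home the top face is 79 mm above the bench, 4 mm above the deck; it stands 11 to 16 mm above the deck when proud, showing an orange band below its coloured top.
- pack_teal (a joint): how far the teal pack has been pressed down, m: 0 = as far up as it goes, 0.012 = fully home against its stop. It slides straight down with about 6 N of friction and stays where it is left.
- pack_pink_top (a point): point at the centre of the top face of the pink reagent pack (46 x 52 mm, flat; axes as the station's). Fully home the top face is 79 mm above the bench, 4 mm above the deck; it stands 11 to 16 mm above the deck when proud, showing an orange band below its coloured top.
- pack_pink (a joint): how far the pink pack has been pressed down, m: 0 = as far up as it goes, 0.012 = fully home against its stop. It slides straight down with about 6 N of friction and stays where it is left.
- pack_white_top (a point): point at the centre of the top face of the white reagent pack (46 x 52 mm, flat; axes as the station's). Fully home the top face is 79 mm above the bench, 4 mm above the deck; it stands 11 to 16 mm above the deck when proud, showing an orange band below its coloured top.
- pack_white (a joint): how far the white pack has been pressed down, m: 0 = as far up as it goes, 0.012 = fully home against its stop. It slides straight down with about 6 N of friction and stays where it is left.
- beaker: bystander, leave alone: pink cup, 68 mm wide, 85 mm high; origin at the centre of its underside
- dish: bystander, leave alone: clear round dish, 90 mm wide, 15 mm high; origin at the centre of its underside
- spare_pack: bystander, leave alone: spare reagent pack with a violet top, 46 x 52 x 46 mm, standing on the bench beside the station; origin at the centre of its underside
- tip_box: bystander, leave alone: blue pipette tip box with clear lid, 85 x 120 x 65 mm; origin at the centre of its underside
- wash_bottle: bystander, leave alone: white bottle with blue cap, 70 mm wide, 170 mm high; origin at the centre of its underside
- sample_jar: bystander, leave alone: clear jar with red cap, 56 mm wide, 70 mm high; origin at the centre of its underside
- tube_rack: bystander, leave alone: green rack of capped tubes, 70 x 160 mm, 86 mm high; origin at the centre of its underside

How it is judged:
By the outcome, as a careful person would: the job done as asked, in the order asked, and still so for the second after the job is handed in, while the arm keeps its last pose, push and grip.
It also fails if it takes over 48 s, if anything falls off the work surface, if the arm or the gripper's body presses on something with over 40 N, if the wrist force passes 120 N, or if a joint passes its speed limit or range.

### The arm

A 6-joint arm with a two-finger parallel gripper is mounted at the origin on the work surface. World frame = base frame: x ahead of the robot, y to its left, z up, the work surface at z = 0. Lengths are in m, angles in rad, forces in N, time in s.
With the tool pointing down it reaches from about 0.35 to 0.975 m from the base axis. Payload 4.9 kg.
Tool frame: the origin (TCP) lies midway between the tips of the shut fingers; the grasp point (between the pads) lies 19 mm behind it; z points along the fingers, y is the direction in which the jaws open and shut (so a half turn about z gives the same grasp; the last joint's range is limited). The gripper opens to 85 mm and grips with 20 to 120 N. Pads are 22 mm wide; open, the fingers measure 114 mm over their backs; the gripper's body (76 mm by 85 mm) begins 54 mm behind the grasp point. The pads swing forward as they close: fully open they stand 13 mm farther back than shut.
Start: joints at [-1.435, 0.053, 1.613, -0, 1.476, -0.119], TCP at [0.158, -0.605, 0.231] pointing down, gripper open.
Joint ranges: [-3.01, 3.01], [-1.01, 2.22], [0.06, 2.58], [-1.02, 4.17], [0.09, 2.62], [-3.14, 3.14]. Speed limits (rad/s): [2.57, 2.57, 3.14, 3.14, 3.14, 3.14].

### API

Orientations are given as a unit quaternion [w, x, y, z].
In Python, from plant import state, grab_frame, camera_params, job_done, boxes_of gives the robot as it stands.
- The arm moves only by the tool step_arm, never from a script. Its argument "steps" is a list of rows, each a list of 4 numbers: the shift along the tool's x, y, z in mm, then the turn about the tool's z in degrees. A call has 1 to 8 rows; each row shifts and turns the pose as measured when the row begins, along the tool's axes as they then stand; what a row does not reach is not made up. A row lasts 1/10 s, in which the tool goes at most 50 mm and 8.59 degrees, less where a joint would pass 70% of its speed; a pose out of reach is approached as far as the arm can. A call is refused whole if a number of a shift passes 50 or a number of a turn 8.59, either way. A call with a gripper value outside its range is refused whole. "claw" is the opening in per cent of the stroke, from 0 (shut) to 100 (fully open), set as the call begins (left out, the last holds). The fingers move at their own pace and stop on an object; the grip force is fixed at half the most. Time passes only in rows, so rows that do not move let the fingers close. It gives the time, the measured TCP pose, the force and the opening at its end, in the units of the state.
- state(): the state, without advancing time (a new reading comes with each control period).
- grab_frame(name): name is "scene" or "side" or "wrist"; returns (picture, depth): 400x640x3 uint8, red, green, blue; 400x640 float32, m along the optical axis (not along the pixel's ray), 0 where there is no reading.
- camera_params(name): a dict with "mtx" (3x3 intrinsics, pixels), "extrinsics" (4x4, takes a point from camera to world coordinates); the wrist camera has in their place "T_tool_cam" (4x4, takes a point from camera to tool coordinates, whose origin is the TCP and whose axes are the flange's). Camera axes: x right, y down, z forward; pixel columns grow to the right and rows downward; lengths in m; the calibration is good to about 2 mm. The wrist camera is an equidistant fisheye: a pixel r from the principal point sees the ray r / f radians off the axis. A picture is of the moment at which its call begins: read the wrist's pose just before it. camera_params takes no time and is no camera call.
- job_done(): hands the job in, once; it reports no verdict.
Trained networks look in the newest picture that a camera, given by its name, has taken for a name from the list of things; names that differ only in an ending like _2 or _b are one class to them, and where a whole thing is asked for, a point or a joint stands for the part that bears it (a point fixed in the world has none). Each returns a list of dicts, best first, with "p" (0 to 1); they miss things now and then, are a little off and sometimes report something else, mostly with a low value. They report only what shows in the picture. A call takes as long as a camera call.
- boxes_of(camera, label): "box" ([left, top, width, height] in pixels, round what is visible of it).
The state is a dict: "time": time; "joint_pos": joint angles; "joint_vel": joint speeds; "joint_efforts": joint torques, N m; "tool_pos": TCP position; "tool_rot": TCP orientation; "contact_force": force on the tool from outside, world axes, zero at the start; "ft_torque": the same for the moment, N m; "gripper_width": opening from 0.0 (shut) to 1.0 (fully open).
Only numpy, scipy, OpenCV 4.12 (cv2) and the standard library are available. Lean on these libraries where they do the work, as an engineer would, in place of code of your own. Each camera call takes 0.05 s, during which the arm holds its last target. There are 200 camera calls.

## Working session

There is one attempt and no reset: what is moved stays moved. The work goes in short steps, Python scripts to look and compute and a tool call to move; the robot and the scene stay as the last step left them, time stands still between calls to the robot, and variables do not carry over. Pictures are saved under pics/ and viewed, about 8 in all and at most 12, crops included, and the job is handed in when it is done.

Besides the shell and the picture viewer there is one more tool, called after "Emit:" as name([rows], argument=value, ...), one row to a line, values as JSON. step_arm: Moves the arm, as the interface text tells. Its arguments: {"type":"object","properties":{"steps":{"type":"array"},"claw":{"type":"number"}},"required":["steps"]}

```bash
mkdir -p pics; cat > h.py <<'E'
import numpy as np, cv2
from plant import *
def snap(n):
    im,d=grab_frame(n); return im,d
def world(n,d):
    p=camera_params(n); K=p["mtx"];E=np.array(p["extrinsics"]);K=np.array(K)
    v,u=np.mgrid[:400,:640]
    P=np.stack([(u-K[0,2])/K[0,0]*d,(v-K[1,2])/K[1,1]*d,d],-1)
    return P@E[:3,:3].T+E[:3,3]
E
python3 - <<'E'
from h import *
s=state();print(s["tool_pos"],s["tool_rot"],s["time"],s["gripper_width"])
for n in ["scene","side"]:
    im,d=snap(n); np.savez(f"pics/{n}0.npz",im=im,d=d); cv2.imwrite(f"pics/{n}0.png",im[:,:,::-1])
    print(n,np.array(camera_params(n)["extrinsics"]).round(3).tolist())
    for l in ["station","sample_slide","clip","pack_teal_top","pack_pink_top","pack_white_top"]:
        print(l,[(b["box"],round(b["p"],2)) for b in boxes_of(n,l)[:2]])
E
```

```text
[ 0.15744455 -0.60421508  0.230055  ] [-1.01462987e-03  9.91893901e-01  1.27064789e-01 -8.40590094e-06] 0.0 1.0011301298141164
scene [[-0.618, 0.616, -0.489, 1.112], [0.786, 0.498, -0.367, 0.455], [0.018, -0.611, -0.792, 1.053], [0.0, 0.0, 0.0, 1.0]]
station [([258.4, 193.7, 119.1, 116.3], 0.73), ([186.8, 130.6, 25.8, 46.1], 0.22)]
sample_slide [([330.4, 208.5, 25.7, 29.6], 0.58), ([412.4, 289.5, 68.4, 64.2], 0.56)]
clip [([336.2, 199.8, 8.8, 7.5], 0.41)]
pack_teal_top [([334.5, 243.5, 23.7, 19.2], 0.74), ([376.0, 246.3, 32.9, 23.6], 0.21)]
pack_pink_top [([310.2, 227.2, 23.5, 21.6], 0.74)]
pack_white_top [([290.2, 217.0, 21.2, 16.5], 0.74)]
side [[-0.98, -0.127, 0.156, 0.275], [-0.201, 0.558, -0.805, 1.249], [0.016, -0.82, -0.572, 0.999], [0.0, 0.0, 0.0, 1.0]]
station [([223.7, 189.6, 126.8, 80.5], 0.93)]
sample_slide [([290.4, 223.5, 34.5, 21.6], 0.9)]
clip []
pack_teal_top [([263.9, 231.0, 19.7, 13.9], 0.52)]
pack_pink_top [([270.5, 216.5, 21.8, 13.8], 0.65)]
pack_white_top []
```

```bash
python3 - <<'E'
from h import *
a=np.load("pics/scene0.npz");b=np.load("pics/side0.npz")
A=cv2.resize(a["im"][150:330,220:460],None,fx=3,fy=3,interpolation=2)[:, :720]
cv2.imwrite("pics/c1.png",A[:,:,::-1])
B=cv2.resize(b["im"][160:300,190:390],None,fx=4,fy=4,interpolation=2)
cv2.imwrite("pics/c2.png",B[:,:,::-1])
W=world("scene",a["d"]);
for l,(x,y,w,h) in dict(teal=(334.5,243.5,23.7,19.2),pink=(310.2,227.2,23.5,21.6),white=(290.2,217,21.2,16.5),slide=(330,208.5,25.7,29.6),clip=(336,200,9,7.5)).items():
    r=W[int(y+h*.3):int(y+h*.7),int(x+w*.3):int(x+w*.7)].reshape(-1,3);print(l,np.median(r,0).round(4))
W=world("side",b["d"])
for l,(x,y,w,h) in dict(teal=(264,231,19.7,13.9),pink=(270.5,216.5,21.8,13.8),slide=(290,223.5,34,21)).items():
    r=W[int(y+h*.3):int(y+h*.7),int(x+w*.3):int(x+w*.7)].reshape(-1,3);print(l,np.median(r,0).round(4))
E
```

```text
teal [0.613  0.1702 0.0857]
pink [0.6166 0.0863 0.0851]
white [0.6156 0.0073 0.0779]
slide [0.5231 0.0918 0.0597]
clip [0.4546 0.0354 0.0397]
teal [0.6138 0.1762 0.0856]
pink [0.6098 0.1034 0.0856]
slide [0.5369 0.0862 0.0304]
```

View pics/c1.png

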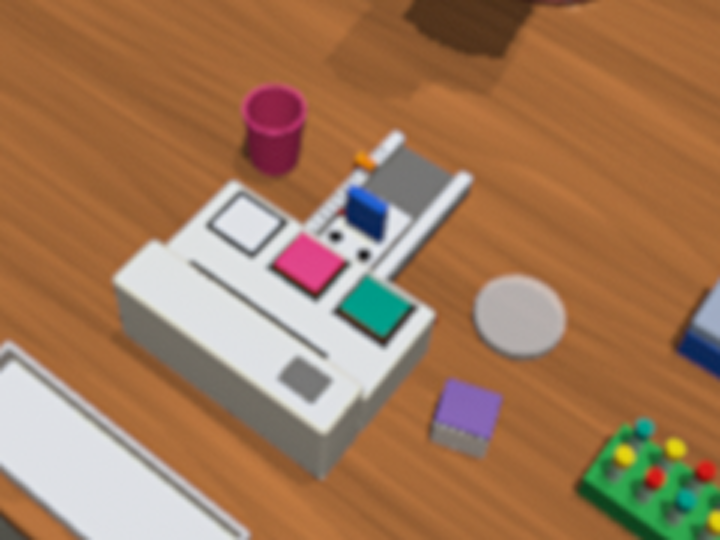

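View pics/c2.png

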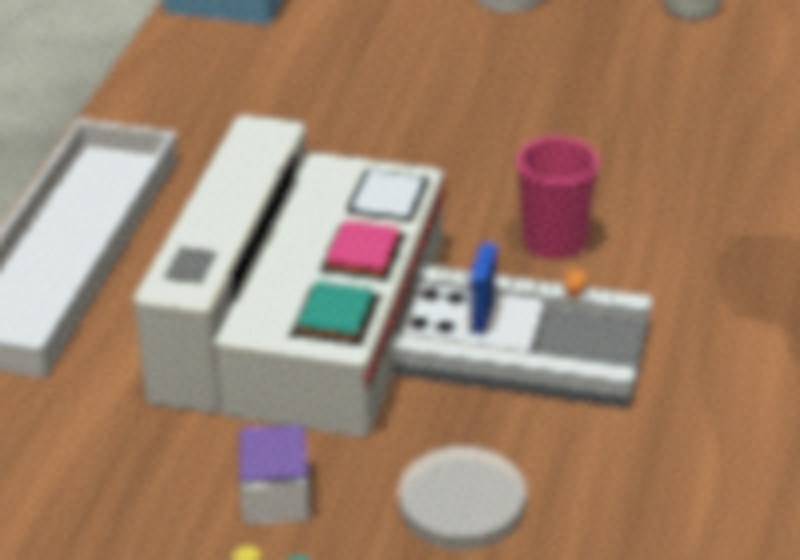

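Both crops agree: white (scene crop ~(247,222)) is flush, while pink (~(310,263)) and teal (~(375,308)) stand proud. The handle is at ~(367,212) and the clip at ~(365,160).

```bash
python3 - <<'E'
from h import *
for n in ["scene","side"]:
    a=np.load(f"pics/{n}0.npz");W=world(n,a["d"]);h=cv2.cvtColor(a["im"],cv2.COLOR_RGB2HSV).astype(int);H,S,V=h[...,0],h[...,1],h[...,2]
    reg=(abs(W[...,0]-.55)<.14)&(abs(W[...,1]-.09)<.15)&(a["d"]>0)
    for l,m in dict(teal=(abs(H-86)<8)&(S>150)&(W[...,2]>.075),pink=(abs(H-170)<7)&(S>130)&(W[...,0]>.57),blue=(abs(H-110)<10)&(S>150),orange=(abs(H-12)<6)&(S>200)&(V>180)&(W[...,2]>.025),deck=(abs(W[...,2]-.075)<.006)&(S<60),hood=(abs(W[...,2]-.105)<.006)&(S<60)).items():
        m=m&reg;P=W[m]
        if len(P)<5: print(n,l,len(P));continue
        r=cv2.minAreaRect((P[:,:2]*1000).astype(np.float32))
        print(n,l,len(P),"mean",P.mean(0).round(4),"zmed",np.median(P[:,2]).round(4),"rect",np.round(r[0],1),np.round(r[1],1),round(r[2],1))
E
```

```text
scene teal 238 mean [0.6133 0.1684 0.0855] zmed 0.0854 rect [613.1 167.5] [42.2 51.3] 1.7
scene pink 252 mean [0.6144 0.0907 0.0852] zmed 0.0854 rect [613.2  90. ] [53.  43.8] 86.7
scene blue 136 mean [0.5218 0.0908 0.068 ] zmed 0.0696 rect [519.4  90.7] [40.9 12.6] 89.7
scene orange 14 mean [0.4529 0.0399 0.04  ] zmed 0.04 rect [453.4  38.5] [21.1 10.4] 64.4
scene deck 1971 mean [0.6356 0.088  0.0743] zmed 0.0742 rect [599.1  91.5] [252.3 171.5] 88.0
scene hood 27 mean [0.6893 0.0885 0.1019] zmed 0.102 rect [689.3  87.9] [  1.7 151.6] 0.4
side teal 112 mean [0.6111 0.173  0.0851] zmed 0.0851 rect [611.1 172.8] [38.7 44.6] 1.8
side pink 141 mean [0.6107 0.0975 0.0849] zmed 0.0851 rect [611.9  94.9] [50.1 41.1] 88.2
side blue 56 mean [0.5154 0.105  0.0715] zmed 0.0762 rect [516.   98.7] [ 8.6 38.6] 0.5
side orange 0
side deck 1357 mean [0.639  0.1008 0.0741] zmed 0.0739 rect [606.3  94.2] [256.2 167.3] 90.0
side hood 4
```

Emit:
step_arm([
  [0, 0, 0, -8.5],
  [0, 0, 0, -8.5],
  [0, 0, 0, -8.5],
  [0, 0, 0, -8.5],
  [0, 0, 0, -8.5],
  [0, 0, 0, -8.5],
  [0, 0, 0, -8.5],
  [0, 0, 0, -8.5],
], claw=0)

```text
time: 1.5
tool_pos: [0.1575, -0.6049, 0.2316]
tool_rot: [0.0, 0.745, 0.667, -0.0]
contact_force: [0.5, -0.4, -0.2]
gripper_width: -0.001
```

Emit:
step_arm([
  [0, 0, 0, -6.3],
  [42, 25, 0, 0],
  [42, 25, 0, 0],
  [42, 25, 0, 0],
  [42, 25, 0, 0],
  [42, 25, 0, 0],
  [42, 25, 0, 0],
  [42, 25, 0, 0],
])

```text
time: 2.3
tool_pos: [0.3329, -0.3066, 0.2307]
tool_rot: [0.001, 0.709, 0.705, -0.0]
contact_force: [0.4, 0.1, 0.7]
gripper_width: -0.003
```

Emit:
step_arm([
  [42, 25, 0, 0],
  [42, 25, 0, 0],
  [42, 25, 0, 0],
  [42, 25, 0, 0],
  [42, 25, 0, 0],
  [42, 25, 0, 0],
  [0, 0, 0, 0],
])

```text
time: 3.0
tool_pos: [0.4879, -0.0438, 0.2333]
tool_rot: [0.005, 0.707, 0.707, 0.002]
contact_force: [0.0, 0.1, 0.2]
gripper_width: -0.006
```

Emit:
step_arm([
  [40, 37, 0, 0],
  [40, 37, 0, 0],
  [40, 37, 0, 0],
  [15, 15, 0, 0],
  [0, 0, 0, 0],
])

```text
time: 3.5
tool_pos: [0.6059, 0.0822, 0.2339]
tool_rot: [0.007, 0.707, 0.707, 0.001]
contact_force: [-0.6, 0.4, 0.3]
gripper_width: 0.004
```

```bash
python3 - <<'E'
from h import *
s=state();print(s["tool_pos"],s["tool_rot"])
im,d=snap("wrist");np.savez("pics/w1.npz",im=im,d=d);cv2.imwrite("pics/w1.png",im[:,:,::-1])
p=camera_params("wrist");print(p)
for l in ["clip","pack_white_top","slide_pointer","pack_pink_top","pack_teal_top"]: print(l,boxes_of("wrist",l)[:1])
E
```

```text
[0.6059235  0.08222094 0.23387918] [0.00694015 0.70681159 0.70736631 0.00145019]
{'mtx': array([[309.70691629,   0.        , 319.33257761],
       [  0.        , 309.70691629, 205.22376846],
       [  0.        ,   0.        ,   1.        ]]), 'T_tool_cam': array([[-6.14422964e-05, -9.57568632e-01, -2.88205327e-01,
         7.38336122e-02],
       [ 9.99999818e-01, -2.31951434e-04,  5.57474539e-04,
        -7.95468646e-04],
       [-6.00669771e-04, -2.88205240e-01,  9.57568472e-01,
        -1.43050913e-01],
       [ 0.00000000e+00,  0.00000000e+00,  0.00000000e+00,
         1.00000000e+00]])}
clip [{'box': [184.9, 207.6, 14.7, 14.9], 'p': 0.74}]
pack_white_top [{'box': [303.5, 232.5, 43.0, 23.7], 'p': 0.75}]
slide_pointer [{'box': [203.2, 142.2, 85.8, 65.5], 'p': 0.64}]
pack_pink_top []
pack_teal_top [{'box': [298.2, 73.3, 51.6, 55.5], 'p': 0.97}]
```

View pics/w1.png

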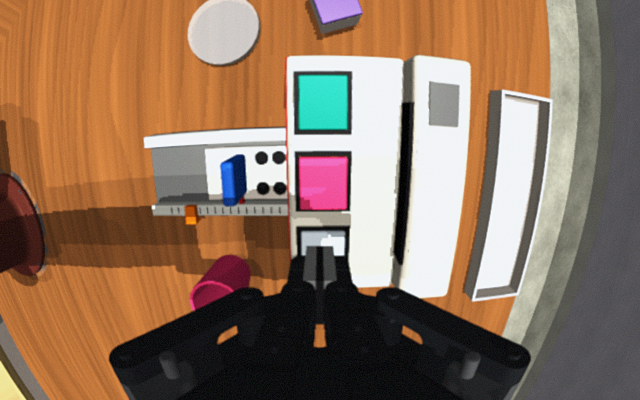

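The wrist view shows teal ~(323,102), pink ~(323,182) and white partly under the finger at (325,243). The handle is ~(233,180), the pointer ~(242,200) and the clip ~(191,214).

```bash
cat >> h.py <<'E'
from scipy.spatial.transform import Rotation as R
def wworld(d,s):
    p=camera_params("wrist");K=p["mtx"];T=p["T_tool_cam"];v,u=np.mgrid[:400,:640]
    x=(u-K[0,2])/K[0,0];y=(v-K[1,2])/K[1,1];r=np.hypot(x,y)+1e-9;t=np.tan(r)/r
    P=np.stack([x*t*d,y*t*d,d],-1)@T[:3,:3].T+T[:3,3]
    q=s["tool_rot"];return P@R.from_quat([q[1],q[2],q[3],q[0]]).as_matrix().T+s["tool_pos"]
def blobs(im,W,d):
    h=cv2.cvtColor(im,cv2.COLOR_RGB2HSV).astype(int);H,S,V=h[...,0],h[...,1],h[...,2];X,Y,Z=W[...,0],W[...,1],W[...,2]
    reg=(abs(X-.55)<.14)&(abs(Y-.09)<.15)&(d>0)
    for l,m in dict(teal=(abs(H-84)<10)&(S>120)&(Z>.07),pink=(abs(H-168)<9)&(S>120)&(X>.57)&(Z>.07),white=(abs(X-.613)<.02)&(abs(Y-.013)<.02)&(abs(Z-.08)<.02),bluetop=(abs(H-110)<12)&(S>140)&(Z>.078),blue=(abs(H-110)<12)&(S>140),red=((H<6)|(H>174))&(S>140)&(X<.56)&(abs(Y-.055)<.03),orange=(abs(H-14)<7)&(S>190)&(V>150)&(Z>.03)&(X<.56)).items():
        m=m&reg;P=W[m]
        if len(P)<3: print(l,len(P));continue
        r=cv2.minAreaRect((P[:,:2]*1000).astype(np.float32));v,u=np.nonzero(m)
        print(l,len(P),"mean",P.mean(0).round(4),"zmed",np.median(Z[m]).round(4),"rng",(P.min(0)*1000).round(1),(P.max(0)*1000).round(1),"ang",round(r[2],1),"px",u.min(),u.max(),v.min(),v.max())
E
python3 - <<'E'
from h import *
a=np.load("pics/w1.npz");s=state();blobs(a["im"],wworld(a["d"],s),a["d"])
E
```

```text
teal 3463 mean [0.6086 0.1498 0.1278] zmed 0.0874 rng [542.4   8.8  74.8] [686.7 192.  336.7] ang 89.9 px 111 518 74 399
pink 2796 mean [0.6093 0.0873 0.0959] zmed 0.0877 rng [570.2  12.2  75.2] [687.  163.4 337.6] ang 0.9 px 193 463 105 398
white 602 mean [0.6155 0.0232 0.08  ] zmed 0.0801 rng [593.4   5.4  76.2] [632.9  33.   82.4] ang 89.7 px 308 345 232 255
bluetop 1361 mean [0.567  0.091  0.1956] zmed 0.0968 rng [507.7  10.4  78.1] [686.8 164.6 337.3] ang 0.1 px 110 526 104 399
blue 1775 mean [0.5563 0.0908 0.1634] zmed 0.0861 rng [507.7  10.4  29.2] [686.8 164.6 337.3] ang 0.1 px 110 526 104 399
red 23 mean [0.5157 0.0551 0.0348] zmed 0.0352 rng [511.4  52.4  28.8] [536.6  66.   36.8] ang 32.7 px 239 260 190 203
orange 161 mean [0.4495 0.0391 0.0419] zmed 0.042 rng [441.4  28.3  32. ] [456.4  50.1  43.8] ang 88.2 px 185 199 207 223
```

Emit:
step_arm([
  [9, 5, 40, 0],
  [0, 0, 45, 0],
  [0, 0, 40, 0],
  [0, 0, 12, 0],
  [0, 0, 0, 0],
])

```text
time: 4.3
tool_pos: [0.6125, 0.0831, 0.0995]
tool_rot: [0.011, 0.71, 0.704, 0.005]
contact_force: [0.6, 0.6, 0.4]
gripper_width: -0.004
```

Emit:
step_arm([
  [8, 0, 5, 0],
  [0, 0, 5, 0],
  [0, 0, 4, 0],
  [0, 0, 4, 0],
  [0, 0, 4, 0],
  [0, 0, 4, 0],
])

```text
time: 4.9
tool_pos: [0.6184, 0.0913, 0.0825]
tool_rot: [0.015, 0.711, 0.703, 0.01]
contact_force: [-4.0, -0.1, 4.5]
gripper_width: -0.006
```

Emit:
step_arm([
  [0, -2, 4, 0],
  [0, 0, 4, 0],
  [0, 0, 4, 0],
])

```text
time: 5.2
tool_pos: [0.6189, 0.0913, 0.0789]
tool_rot: [0.016, 0.71, 0.704, 0.01]
contact_force: [-16.3, -0.4, 26.2]
gripper_width: -0.002
```

Emit:
step_arm([
  [0, 0, 4, 0],
  [0, 0, 4, 0],
])

```text
time: 5.4
tool_pos: [0.6188, 0.0913, 0.0789]
tool_rot: [0.015, 0.71, 0.704, 0.008]
contact_force: [-14.0, -1.5, 20.2]
gripper_width: 0.004
```

Stalled at 0.0789: home. On to teal.

Emit:
step_arm([
  [0, 0, -10, 0],
  [0, 0, -12, 0],
  [26, -2, 0, 0],
  [26, -2, 0, 0],
  [26, -1, 0, 0],
  [0, 0, 0, 0],
])

```text
time: 6.0
tool_pos: [0.617, 0.1713, 0.1059]
tool_rot: [0.017, 0.711, 0.703, 0.011]
contact_force: [-0.6, -0.4, -0.6]
gripper_width: -0.002
```

Emit:
step_arm([
  [-1, -5, 8, 0],
  [0, 0, 8, 0],
  [0, -1, 5, 0],
  [0, -1, 4, 0],
  [0, -1, 4, 0],
  [0, 0, 4, 0],
  [0, 0, 4, 0],
  [0, 0, 4, 0],
])

```text
time: 6.8
tool_pos: [0.6136, 0.1695, 0.0789]
tool_rot: [0.016, 0.713, 0.701, 0.014]
contact_force: [-11.9, 0.4, 21.6]
gripper_width: -0.001
```

Emit:
step_arm([
  [0, 0, 4, 0],
  [0, 0, -20, 0],
  [0, 0, -40, 0],
  [0, 0, -40, 0],
  [-26, -32, 0, 0],
  [-26, -32, 0, 0],
  [-26, -33, 0, 0],
  [0, 0, 0, 0],
], claw=0)

```text
time: 7.6
tool_pos: [0.5063, 0.0867, 0.176]
tool_rot: [0.014, 0.715, 0.699, 0.01]
contact_force: [0.6, 1.0, -0.6]
gripper_width: 0.001
```

```bash
python3 - <<'E'
from h import *
s=state();print(s["tool_pos"],s["tool_rot"],R.from_quat(np.array(s["tool_rot"])[[1,2,3,0]]).as_matrix().round(3))
im,d=snap("wrist");np.savez("pics/w2.npz",im=im,d=d);blobs(im,wworld(d,s),d);cv2.imwrite("pics/w2.png",im[:,:,::-1])
im,d=snap("side");blobs(im,world("side",d),d)
c=cv2.resize(im[180:280,210:370],None,fx=5,fy=5,interpolation=2);cv2.imwrite("pics/s2.png",c[:,:,::-1])
E
```

```text
[0.50633526 0.08672764 0.17596719] [0.01425379 0.71456595 0.69935382 0.00982645] [[ 0.022  0.999  0.034]
 [ 1.    -0.021 -0.007]
 [-0.006  0.034 -0.999]]
teal 4104 mean [0.5968 0.1531 0.1059] zmed 0.0796 rng [443.3  11.2  75. ] [689.7 194.  279. ] ang 79.0 px 114 532 75 399
pink 3174 mean [0.6122 0.0903 0.0796] zmed 0.0794 rng [585.5   4.8  74.6] [689.  168.4 105.1] ang 0.3 px 405 532 114 281
white 1325 mean [0.6126 0.0139 0.0797] zmed 0.0797 rng [593.   -7.   77.8] [632.9  33.   81.4] ang 89.9 px 410 452 257 296
bluetop 1853 mean [0.5417 0.0949 0.1409] zmed 0.0863 rng [442.5  13.2  78. ] [689.4 167.9 280.1] ang 15.1 px 111 533 115 399
blue 2031 mean [0.5413 0.0953 0.1341] zmed 0.0859 rng [442.5   4.3  33. ] [689.4 167.9 280.1] ang 15.1 px 111 533 115 399
red 4 mean [0.5032 0.0798 0.2279] zmed 0.2275 rng [470.5  77.2 222. ] [535.3  82.5 234.6] ang 3.6 px 232 404 325 346
orange 254 mean [0.4508 0.0418 0.0415] zmed 0.0416 rng [444.1  31.   39.6] [457.1  51.9  43.9] ang 88.4 px 253 266 231 250
teal 163 mean [0.6118 0.172  0.0775] zmed 0.0775 rng [588.8 144.1  70. ] [635.8 198.8  82.6] ang 3.4 px 265 282 233 244
pink 147 mean [0.6119 0.0945 0.0775] zmed 0.0775 rng [588.5  65.9  73.1] [635.9 121.2  81.5] ang 0.5 px 272 289 218 228
white 88 mean [0.6122 0.0132 0.0776] zmed 0.0777 rng [593.4  -7.   73.1] [632.7  32.7  86. ] ang 89.6 px 280 294 204 212
bluetop 31 mean [0.5166 0.1008 0.0832] zmed 0.0832 rng [512.3  75.3  78.6] [521.2 120.4  88.3] ang 89.6 px 308 312 222 231
blue 67 mean [0.5154 0.1048 0.0697] zmed 0.074 rng [511.2  75.3  35.8] [521.2 120.4  88.3] ang 89.6 px 308 312 222 241
red 0
orange 0
```

View pics/w2.png

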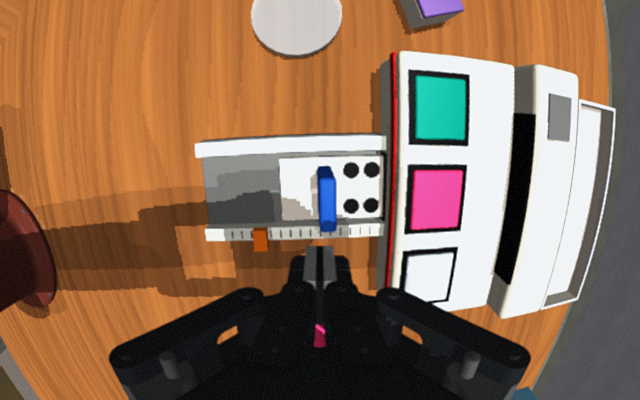

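View pics/s2.png

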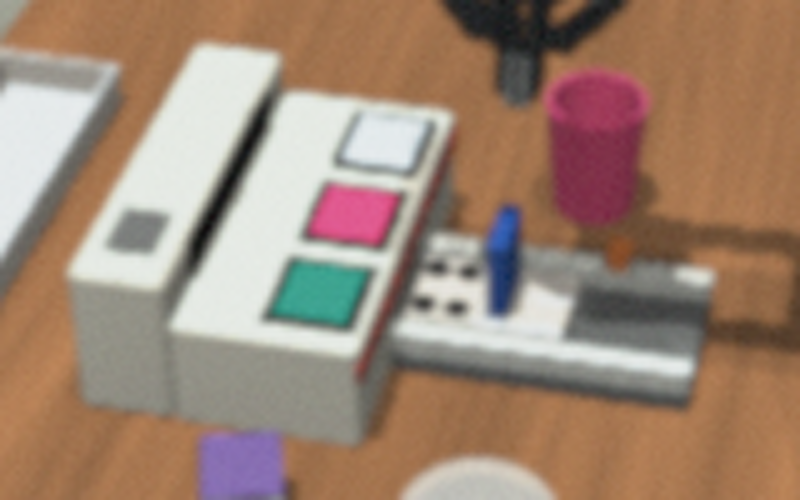

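All packs read flush at about 79.5 mm, and the pictures show no orange bands. Next is the handle at x≈0.5165, y≈0.092.

Emit:
step_arm([
  [5, 6, 10, -1.2],
  [0, 0, 30, 0],
  [0, 0, 20, 0],
  [0, 0, 0, 0],
  [0, 0, 0, 0],
], claw=55)

```text
time: 8.2
tool_pos: [0.525, 0.0955, 0.116]
tool_rot: [0.017, 0.705, 0.709, 0.013]
contact_force: [-0.5, 0.4, 0.1]
gripper_width: 0.545
```

Emit:
step_arm([
  [-3, -12, 0, 0],
  [0, 0, 12, 0],
  [0, 0, 0, 0],
])

```text
time: 8.5
tool_pos: [0.5146, 0.0929, 0.1046]
tool_rot: [0.018, 0.704, 0.71, 0.014]
contact_force: [0.2, 0.5, 0.4]
gripper_width: 0.549
```

Emit:
step_arm([
  [0, -1, 20, 0],
  [0, -1, 20, 0],
  [0, 0, 15, 0],
  [0, 0, 7, 0],
  [0, 0, 0, 0],
])

```text
time: 9.0
tool_pos: [0.5182, 0.0926, 0.0443]
tool_rot: [0.02, 0.704, 0.71, 0.017]
contact_force: [-0.0, 0.2, -0.2]
gripper_width: 0.547
```

Emit:
step_arm([
  [0, -1, 3, 0],
  [0, 0, 0, 0],
  [0, 0, 0, 0],
  [0, 0, 0, 0],
  [0, 0, 0, 0],
  [0, 0, 0, 0],
  [0, 0, 0, 0],
], claw=0)

```text
time: 9.7
tool_pos: [0.5166, 0.0927, 0.0427]
tool_rot: [0.019, 0.704, 0.709, 0.016]
contact_force: [2.9, 0.5, -2.0]
gripper_width: 0.165
```

Emit:
step_arm([
  [0, -10, -0.5, 0],
  [0, -12, -0.6, 0],
  [0, -12, -0.6, 0],
  [0, -12, -0.6, 0],
  [0, 0, 0, 0],
])

```text
time: 10.2
tool_pos: [0.4722, 0.0925, 0.0428]
tool_rot: [0.021, 0.704, 0.709, 0.019]
contact_force: [6.0, -0.2, -4.2]
gripper_width: 0.166
```

Emit:
step_arm([
  [0, -10, -0.5, 0],
  [0, -11, -0.5, 0],
  [0, -1, 0, 0],
  [0, 0, 0, 0],
])

```text
time: 10.6
tool_pos: [0.4523, 0.0924, 0.0428]
tool_rot: [0.024, 0.704, 0.709, 0.022]
contact_force: [8.4, 1.3, -5.6]
gripper_width: 0.163
```

```bash
python3 - <<'E'
from h import *
s=state();print(s["tool_pos"],s["tool_rot"],s["contact_force"])
im,d=snap("wrist");blobs(im,wworld(d,s),d)
c=cv2.resize(im[150:330,200:440],None,fx=3,fy=3,interpolation=2);cv2.imwrite("pics/w3.png",c[:,:,::-1])
im,d=snap("scene");print("scene");blobs(im,world("scene",d),d)
c=cv2.resize(im[170:250,290:390],None,fx=7,fy=7,interpolation=2);cv2.imwrite("pics/s3.png",c[:,:,::-1])
E
```

```text
[0.45227404 0.09240816 0.04276691] [0.02361709 0.70437194 0.70909254 0.0221398 ] [ 8.35963609  1.27376606 -5.59534114]
teal 4725 mean [0.5897 0.157  0.0844] zmed 0.0795 rng [410.3  10.8  70.1] [689.8 196.8 146.9] ang 74.9 px 187 639 89 399
pink 3431 mean [0.6073 0.091  0.0793] zmed 0.0794 rng [581.4  11.7  74.9] [689.9 196.8 103.6] ang 1.1 px 535 639 80 357
white 882 mean [0.6153 0.0153 0.0797] zmed 0.0797 rng [593.4  -7.   78.6] [632.4  33.   80.9] ang 0.4 px 530 575 340 387
bluetop 3643 mean [0.463  0.0945 0.0908] zmed 0.0853 rng [410.2  11.4  78. ] [689.9 114.4 146.5] ang 75.8 px 183 639 253 399
blue 5139 mean [0.4657 0.0983 0.0808] zmed 0.0848 rng [410.2  11.4  17.7] [689.9 197.1 146.5] ang 75.8 px 183 639 81 399
red 4 mean [0.5046 0.0733 0.0296] zmed 0.0297 rng [491.9  67.6  28.8] [516.7  78.   30.2] ang 11.8 px 384 424 269 286
orange 0
scene
teal 276 mean [0.6124 0.1669 0.0779] zmed 0.078 rng [587.2 139.   71.1] [635.1 193.5  85.5] ang 1.0 px 333 356 243 263
pink 263 mean [0.6128 0.0893 0.0776] zmed 0.0778 rng [585.4  61.5  71.3] [636.6 116.   82.7] ang 89.2 px 311 334 229 248
white 149 mean [0.6136 0.0129 0.078 ] zmed 0.0781 rng [593.1  -6.8  72.7] [633.   32.3  82.2] ang 89.8 px 293 310 217 232
bluetop 18 mean [0.4606 0.106  0.0908] zmed 0.0856 rng [448.3  91.5  80.4] [487.5 110.7 113.2] ang 72.3 px 349 360 203 208
blue 40 mean [0.46   0.1034 0.0731] zmed 0.0763 rng [448.3  70.3  38.5] [487.5 111.4 113.2] ang 35.4 px 348 360 203 215
red 580 mean [0.4552 0.0631 0.3404] zmed 0.3506 rng [410.1  40.3  30.9] [494.8  84.9 379.8] ang 89.8 px 343 369 113 207
orange 13 mean [0.4538 0.0372 0.0395] zmed 0.0396 rng [446.9  30.6  36.2] [460.3  44.2  42. ] ang 54.0 px 338 342 201 205
```

View pics/w3.png

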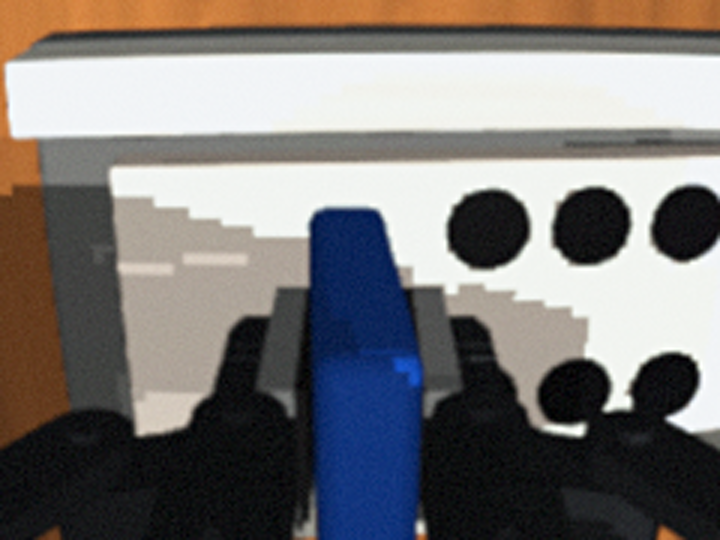

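View pics/s3.png

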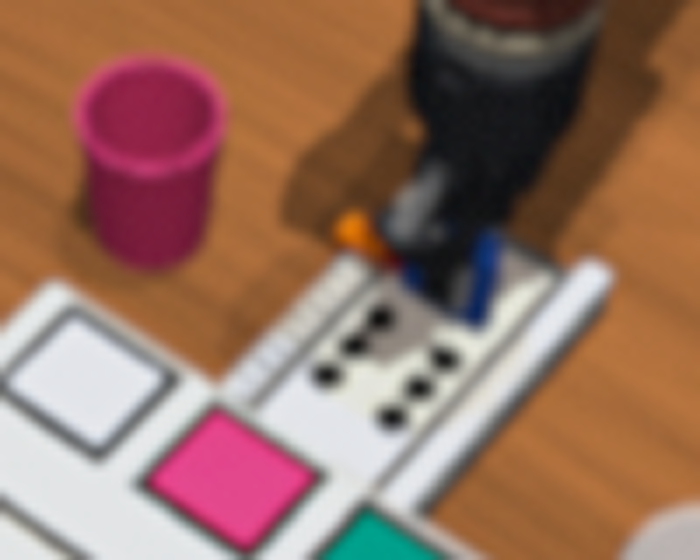

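In the scene crop the pointer (~(390,258)) sits squarely beside the clip (~(355,232)) across the rail. I'll do one numeric check, then hand in.

```bash
python3 - <<'E'
from h import *
im,d=snap("scene");W=world("scene",d);h=cv2.cvtColor(im,cv2.COLOR_RGB2HSV).astype(int)
m=((h[...,0]<7)|(h[...,0]>172))&(h[...,1]>120)&(W[...,2]<.05)&(W[...,2]>.02)&(abs(W[...,0]-.45)<.04)&(abs(W[...,1]-.055)<.03)
print(m.sum(),W[m].round(4)[:10])
s=state();print(s["time"],s["tool_pos"],s["contact_force"],s["gripper_width"])
r=W[m][:,0]
if len(r) and abs(np.median(r)-.4538)<.005: print("hand in",job_done())
E
```

```text
3 [[0.4485 0.0532 0.0315]
 [0.4497 0.0543 0.0283]
 [0.4528 0.0599 0.0362]]
10.75 [0.45245907 0.09240359 0.04276138] [ 7.47135796  1.10603242 -5.25945685] 0.16713792213592613
the job is handed in; nothing more can be done
hand in None
```

The loading station is ready and I have handed the job in; I got no verdict back. The arm is still holding the slide.

- **Packs:** Pink and teal were standing proud, so I pressed each one until it stalled against its stop at a height of 78.9 mm. White was already home, so I left it alone. Afterwards the wrist camera put all three tops at 79.4–79.7 mm (79 mm is fully home), and no orange bands showed.
- **Slide:** I gripped the blue handle and pulled the slide out about 64 mm. The final scene picture shows the red pointer at x ≈ 0.450 m and the orange clip at 0.454 m. That is within the ±7 mm allowed, but the pointer reading rests on only 3 pixels. The handle's travel and the spring force (about 7.5–8.4 N, 8.5 N expected) also fit that position, and the grip did not slip.
- **Not confirmed:** The fingers hid the clip and pointer from the wrist camera at the end, so the final alignment rests on the scene camera, the measured travel and the spring force. The tool also leaned 2–4° by the end, with no visible effect. I did not measure the other items on the bench, but no move touched them.

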